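Build the target and show it to the camera in the mirror

ROBOT

A 6-joint arm with a two-finger parallel gripper is mounted at the origin on a cart in front of the work surface, level with it; the furniture and walls round the work are solid. World frame = base frame: x ahead of the robot, y to its left, z up, the work surface at z = 0. Lengths are in m, angles in rad, forces in N, time in s.
With the tool pointing down it reaches from about 0.2 to 0.875 m from the base axis. Payload 3.4 kg.
Tool frame: the origin (TCP) lies midway between the tips of the shut fingers; the grasp point (between the pads) lies env.grip_depth behind it (env.grip_depth is the distance from the TCP to the grasp point, in m); z points along the fingers, y is the direction in which the jaws open and shut (so a half turn about z gives the same grasp; the last joint's range is limited). The gripper opens to 94 mm and grips with 3 to 60 N. Pads are 16 mm wide; open, the fingers measure 119 mm over their backs; the gripper's body (75 mm by 177 mm) begins 78 mm behind the grasp point.
Start: joints at [1.164, 0.276, 1.505, -0, 1.361, -0.121], TCP at [0.162, 0.552, 0.205] pointing down, gripper open.
Joint ranges: [-2.89, 2.89], [-0.75, 2.08], [0.22, 2.7], [-1.18, 4.32], [0.11, 2.71], [-2.7, 2.7]. Speed limits (rad/s): [2.57, 2.57, 3.14, 3.14, 3.14, 3.14].

INTERFACE

Orientations are given as a rotation vector (axis times angle).
In Python, from cell import monitor, read_camera, calibration, env gives the robot as it stands.
- The arm moves only by the tool drive_tool, never from a script. Its argument "series" is a list of rows, each a list of 7 numbers: the shift along the tool's x, y, z in cm, then the turn, a rotation vector about the tool's x, y, z in rad, then the closure, from 0 (fully open) to 1 (shut). A call has 1 to 10 rows; each row shifts and turns the commanded pose from where the row before left it, along the tool's axes as they then stand; what a row does not reach is not made up. A row lasts 1/8 s, in which the tool goes at most 62.5 mm and 10.7 degrees, less where a joint would pass 70% of its speed; a pose out of reach is approached as far as the arm can. A call is refused whole if a number of a shift passes 6.25 or a number of a turn 0.188, either way. A call with a gripper value outside its range is refused whole. The fingers move at their own pace and stop on an object; "force" is the grip in N (left out, the last holds). Time passes only in rows, so rows that do not move let the fingers close. It gives the time, the measured TCP pose, the force and the opening at its end, in the units of the state.
- monitor.observe(): the state, without advancing time (a new reading comes with each control period).
- read_camera(name): name is "side" or "top"; returns (picture, depth): 384x512x3 uint8, red, green, blue; 384x512 float32, m along the optical axis (not along the pixel's ray), 0 where there is no reading.
- calibration(name): a dict with "mtx" (3x3 intrinsics, pixels), "pose" (4x4, takes a point from camera to world coordinates). Camera axes: x right, y down, z forward; pixel columns grow to the right and rows downward; lengths in m; the calibration is good to about 2 mm. A picture is of the moment at which its call begins. calibration takes no time and is no camera call.
- env.finish_job(): hands the job in, once; it reports no verdict.
The state is a dict: "time_s": time; "joint_pos": joint angles; "joint_velocities": joint speeds; "tau": joint torques, N m; "tool_pos": TCP position; "eef_rot": TCP orientation; "contact_force": force on the tool from outside, world axes, zero at the start; "ft_torque": the same for the moment, N m; "grip_width": finger opening in m.
Only numpy, scipy, OpenCV 4.12 (cv2) and the standard library are available. Lean on these libraries where they do the work, as an engineer would, in place of code of your own. Each camera call takes 0.05 s, during which the arm holds its last target.

TASK

Set up the camera's target: slide the blue spacer ring down the upright post until it is fully home, then the orange marker ring on top of it. Then turn the small spring-return mirror by its black top handle until the camera sees the orange ring in it, that is until the red aiming beam reflected by the mirror falls on the middle of the orange ring, and finish while still gripping the handle and holding the mirror steady at that angle (let go, it springs back). Leave the bobbin, the film can and the red plug where they are.

Things in the scene. Friction and masses are not known exactly. Their poses are not given: they have to be found in the camera images.
- target_post: fixed steel target post, upright: round dark foot 60 mm across and 12 mm high, and on it a 12 mm thick bright post with a tapered tip, 82 mm high over the table in all. Origin: centre of the foot's underside, on the post's axis; z up
- spacer_ring: blue ring, loose, standing flat on the table: 40 mm across, 24 mm high, bore 17 mm, 50 g. Origin: centre of its underside. It goes on the post first; home, its underside lies on the foot (12 mm over the table)
- marker_ring: orange ring, loose, standing flat on the table: 40 mm across, 24 mm high, bore 17 mm, 40 g. Origin: centre of its underside. It goes on the post second; home, its underside lies on the blue ring (36 mm over the table). The two rings may stand in either order
- marker_mid (a point): centre of the orange ring, 12 mm above its underside: the point the camera must see. It does when the mirror's normal halves the angle, seen from above, between the directions from the pivot to the camera and to this point
- mirror_stand: fixed base plate (225 x 70 x 10 mm), mirror at one end, small grey inspection camera at the other, looking at the mirror. Origin: on the mirror's vertical pivot axis, at the table's surface. x axis: from the pivot to the camera, which stands 98 to 170 mm out, 69 mm high. The camera's red aiming beam runs along this axis, 48 mm above the table, to the mirror
- mirror: upright framed mirror, 53 mm wide, 22 to 75 mm above the table, on a vertical pivot. Origin: on the pivot, at the table's surface. x axis: the mirror's normal; the reflecting face contains the pivot axis. y axis: along mirror and handle. Parked at its stop, the normal is 0.314 rad counterclockwise (from above) of the stand's x axis; from there it turns counterclockwise by up to 1.2 rad
- mirror_handle (a point): centre of the black bar handle on top of the mirror, on the pivot axis, 89 mm above the table. Bar: 10 mm thick (mirror's x), 36 mm long (mirror's y), from 74 to 104 mm above the table. A spring (0.02 Nm at the stop, plus 0.08 Nm per rad) returns the mirror to its stop when let go
- aim_beam: the reflected red aiming beam, a thin red line 295 mm long, 48 mm above the table: where the camera looks by way of the mirror. Not solid. Origin: on the mirror's pivot axis, at the table's surface; x axis: the direction of the reflected beam, so the marker's y in this frame is the miss. It turns about the pivot twice as far as the mirror
- bobbin: bystander, lying loose: copper bobbin with black flanges, 31 mm across, 24 mm high. Origin: centre of its underside. Leave it alone
- film_can: bystander, lying loose: cream film can on its side, 32 x 50 x 32 mm. Origin: centre of its underside. Leave it alone
- plug_red: bystander, lying loose: red plug, 11 x 52 x 11 mm. Origin: centre of its underside. Leave it alone
Things that resemble listed ones, but are neither listed nor needed, are in the scene too. Of the things shaped like the spacer_ring, the blue one is meant. There is more than one size of the marker_ring; the job needs the middle-sized.

How it is judged:
On the way, in this order (a step that is already met when the one before it is completed fails the run):
1. the blue ring is home on the post's foot and let go, with the orange ring not yet on the post (horizontal distance between spacer_ring and target_post below 0.005 m and z of spacer_ring in the frame of target_post between 0.009 and 0.0145 m and angle between spacer_ring's own z axis and vertical below 0.08 rad and contact force between the fingers and spacer_ring below 0.2 N and horizontal distance between marker_ring and target_post above 0.04 m), for 0.2 s.
2. the orange ring is home on top of the blue one and let go (horizontal distance between each of spacer_ring, marker_ring and target_post below 0.005 m and z of spacer_ring in the frame of target_post between 0.009 and 0.0145 m and angle between each of spacer_ring, marker_ring's own z axis and vertical below 0.08 rad and z of marker_ring in the frame of target_post between 0.033 and 0.0385 m and contact force between the fingers and marker_ring below 0.2 N), for 0.2 s.
3. the mirror is held so that the aiming beam falls on the orange ring (y of marker_mid in the frame of aim_beam between -0.012 and 0.012 m and x of marker_mid in the frame of aim_beam above 0.1 m and contact force between the fingers and mirror above 1 N), for 0.3 s.
At the end, for the whole second after the job is handed in: Blue ring home on the foot and orange ring home on it (heights within 3 mm, centres within 5 mm of the post axis, flat), both let go; the reflected beam passes within 12 mm of the orange ring's centre sideways, and the fingers hold the mirror there (at least 1 N), still (all of step 2 and all of step 3 and contact force between the fingers and spacer_ring below 0.2 N and angular speed of mirror below 0.1 rad/s); the arm keeps its last pose, push and grip.
It fails at once if the bobbin was moved by more than 25 mm (distance of bobbin from where it was at the start of the episode above 0.025 m).
It fails at once if the film can was moved by more than 25 mm (distance of film_can from where it was at the start of the episode above 0.025 m).
It fails at once if the red plug was moved by more than 25 mm (distance of plug_red from where it was at the start of the episode above 0.025 m).
It also fails if it takes over 61 s, if anything falls off the work surface, if the arm or the gripper's body presses on something with over 40 N, if the wrist force passes 120 N, or if a joint passes its speed limit or range.

## Working session

There is one attempt and no reset: what is moved stays moved. The work goes in short steps, Python scripts to look and compute and a tool call to move; the robot and the scene stay as the last step left them, time stands still between calls to the robot, and variables do not carry over. Pictures are saved under pics/ and viewed, and the job is handed in when it is done.

Besides the shell and the picture viewer there is one more tool, called after ">>>" as a command line: name --pt "numbers of a row" for each row, then --argument value for the rest. drive_tool: Moves the arm, as the interface text tells. Its arguments: {"type":"object","properties":{"series":{"type":"array","items":{"type":"array","items":{"type":"number"}}},"force":{"type":"number"}},"required":["series"]}

```bash
mkdir -p pics; ls; python3 - <<'E'
from cell import monitor, read_camera, calibration, env
import cv2,numpy as np
for n in ("top","side"):
    p,d=read_camera(n); cv2.imwrite(f"pics/{n}0.png",cv2.resize(p[:,:,::-1],(800,600),interpolation=cv2.INTER_CUBIC)); np.savez(f"{n}0.npz",p=p,d=d)
    c=calibration(n);print(n,np.round(c["mtx"],1).tolist(),np.round(c["pose"],3).tolist())
print(monitor.observe(),env.grip_depth)
E
```

```text
pics
top [[372.7, 0.0, 256.9], [0.0, 372.7, 192.2], [0.0, 0.0, 1.0]] [[-0.009, -0.996, 0.093, 0.411], [-1.0, 0.006, -0.03, 0.149], [0.029, -0.093, -0.995, 1.106], [0.0, 0.0, 0.0, 1.0]]
side [[394.9, 0.0, 253.2], [0.0, 394.9, 193.1], [0.0, 0.0, 1.0]] [[-0.931, -0.138, 0.337, 0.178], [-0.364, 0.411, -0.836, 0.919], [-0.023, -0.901, -0.433, 0.468], [0.0, 0.0, 0.0, 1.0]]
{'time_s': 0.1, 'joint_pos': array([ 1.16398263e+00,  2.76503740e-01,  1.50593121e+00, -1.18459734e-06,
        1.36069642e+00, -1.20996201e-01]), 'joint_velocities': array([-0.00134781, -0.00288015, -0.00323954, -0.00018976,  0.000283  ,
       -0.00035693]), 'tau': array([ 1.42666442e-03, -4.05457842e+01, -2.37779599e+01,  7.07170763e-02,
        2.99073500e-02, -4.13153782e-05]), 'tool_pos': array([0.16193164, 0.55123468, 0.20473723]), 'eef_rot': array([-4.47376930e-01, -3.10917000e+00,  2.33349499e-03]), 'contact_force': array([0.12463192, 0.10223737, 0.4119313 ]), 'ft_torque': array([ 0.0120481,  0.0226422, -0.0143208]), 'grip_width': 0.09436245490215603} 0.0188
```

View pics/top0.png

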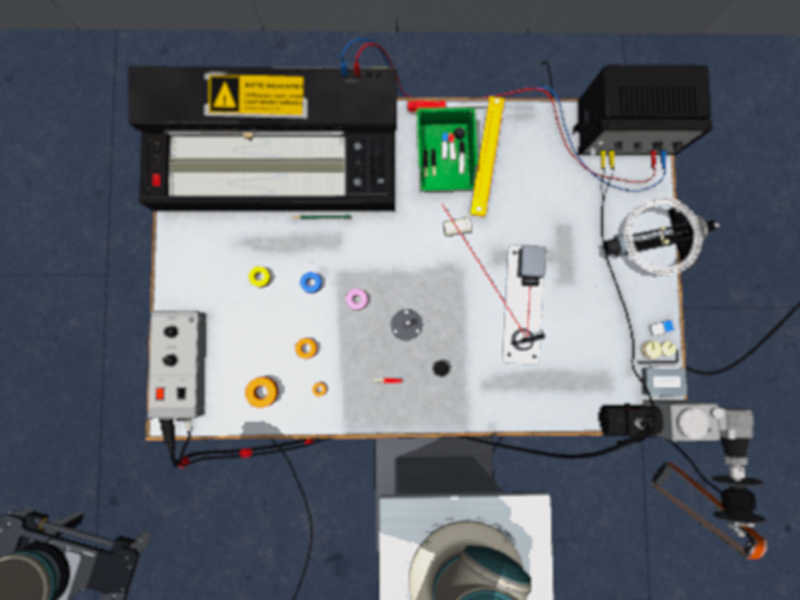

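View pics/side0.png

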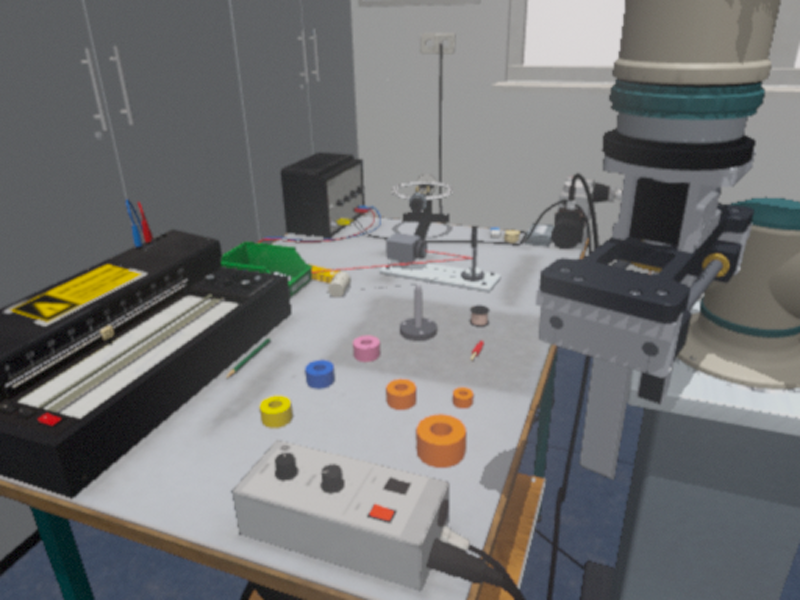

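```bash
cat > h.py <<'E'
import numpy as np,cv2
from cell import monitor, read_camera, calibration, env
def w(n,u,v,z=None,d=None):
    c=calibration(n);K=c["mtx"];T=c["pose"]
    r=np.array([(u-K[0,2])/K[0,0],(v-K[1,2])/K[1,1],1.])
    if z is not None:
        R=T[:3,:3]@r; d=(z-T[2,3])/R[2]
    return T[:3,:3]@(r*d)+T[:3,3]
def proj(n,p):
    c=calibration(n);K=c["mtx"];T=np.linalg.inv(c["pose"]);q=T[:3,:3]@np.array(p)+T[:3,3];q=K@q
    return q[:2]/q[2]
E
python3 - <<'E'
from h import *
f=np.load("top0.npz");p=f["p"];d=f["d"]
hsv=cv2.cvtColor(p,cv2.COLOR_RGB2HSV)
for name,lo,hi in (("blue",(100,120,80),(125,255,255)),("orange",(8,150,120),(20,255,255))):
    m=cv2.inRange(hsv,lo,hi);n,l,s,c=cv2.connectedComponentsWithStats(m)
    for i in range(1,n):
        if s[i,4]>25 and s[i,4]<600:
            ys,xs=np.where(l==i)
            P=np.array([w("top",x,y,d=d[y,x]) for x,y in zip(xs,ys) if d[y,x]>0])
            top=np.percentile(P[:,2],80)
            print(name,s[i],c[i],np.round(P.mean(0),3),round(top,3), np.round(np.ptp(P,0),3))
            Q=P[P[:,2]>top-.006]; print("   top mid",np.round((Q.max(0)+Q.min(0))/2,4),np.round(np.ptp(Q,0),3))
im=p[:,:,::-1]
def crop(x0,y0,x1,y1,k,o): cv2.imwrite(o,cv2.resize(im[y0:y1,x0:x1],None,fx=k,fy=k,interpolation=cv2.INTER_NEAREST))
crop(150,160,280,265,6,"pics/c1.png")
crop(275,120,365,240,5,"pics/c2.png")
E
```

```text
blue [218  24  20  23  89] [223.58426966  31.83146067] [ 1.123  0.224 -0.196] 0.198 [0.596 0.117 0.998]
   top mid [0.9135 0.2018 0.1996] [0.027 0.031 0.013]
blue [347  55  10   8  29] [352.4137931   57.68965517] [ 1.148 -0.323 -0.456] 0.008 [0.401 0.273 0.804]
   top mid [ 0.927 -0.18   0.008] [0.018 0.021 0.007]
blue [423  96   4  11  31] [424.25806452 100.32258065] [ 0.786 -0.389  0.032] 0.034 [0.031 0.02  0.025]
   top mid [ 0.784  -0.3886  0.0335] [0.031 0.008 0.009]
blue [192 174  14  13 112] [198.66964286 180.29464286] [0.548 0.286 0.021] 0.024 [0.036 0.037 0.033]
   top mid [0.5489 0.2875 0.0236] [0.035 0.035 0.008]
blue [425 205   6   7  33] [427.42424242 208.21212121] [ 0.462 -0.393  0.01 ] 0.012 [0.018 0.024 0.021]
   top mid [ 0.4629 -0.3924  0.0108] [0.018 0.014 0.006]
orange [189 217  14  12  61] [196.14754098 222.29508197] [0.426 0.293 0.02 ] 0.024 [0.032 0.036 0.027]
   top mid [0.4255 0.2956 0.0225] [0.032 0.035 0.008]
orange [157 242  20  18  61] [169.55737705 248.59016393] [0.352 0.366 0.031] 0.035 [0.048 0.053 0.024]
   top mid [0.347  0.3744 0.0348] [0.048 0.053 0.011]
orange [200 245   9   8  39] [204.07692308 248.64102564] [0.35  0.27  0.014] 0.016 [0.02  0.023 0.016]
   top mid [0.3504 0.2701 0.0145] [0.02  0.023 0.006]
orange [161 246  11  11  41] [164.90243902 251.09756098] [0.345 0.379 0.03 ] 0.034 [0.028 0.03  0.025]
   top mid [0.3455 0.3751 0.0329] [0.028 0.03  0.009]
orange [480 347   9  11  57] [484.85964912 352.1754386 ] [ 0.107 -0.423  0.196] 0.197 [0.023 0.024 0.013]
   top mid [ 0.1062 -0.4222  0.1962] [0.023 0.024 0.009]
```

View pics/c1.png

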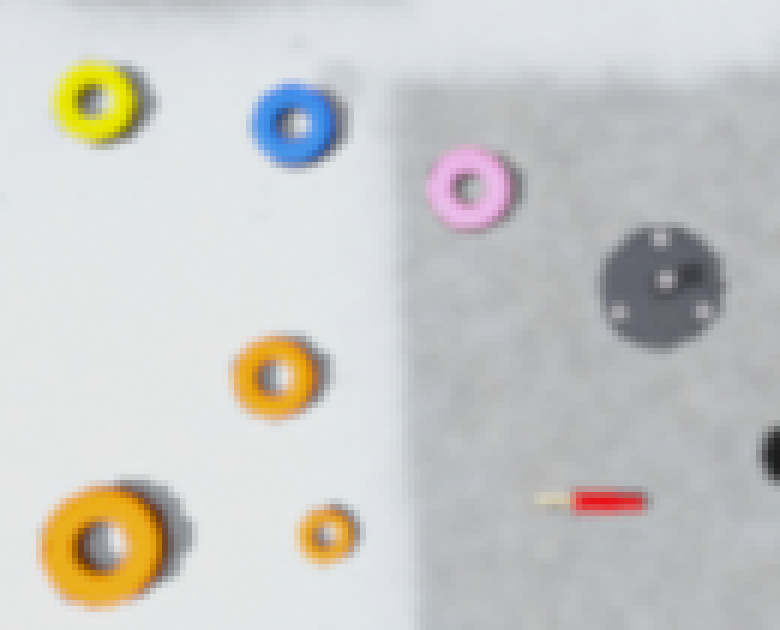

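View pics/c2.png

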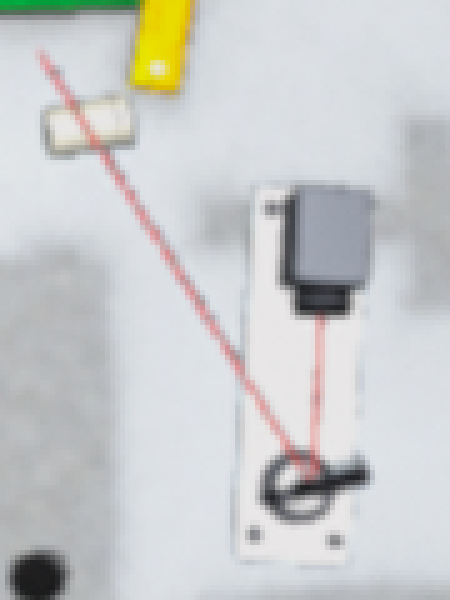

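```bash
cat > fit.py <<'E'
from h import *
from scipy.optimize import minimize
def ringpoly(n,x,y,z0,z1,R,r,S,off):
    t=np.linspace(0,2*np.pi,60)
    def circ(rr,z): return np.array([proj(n,(x+rr*np.cos(a),y+rr*np.sin(a),z)) for a in t])
    out=cv2.convexHull(np.vstack([circ(R,z0),circ(R,z1)]).astype(np.float32))[:,0]
    return out,(circ(r,z0),circ(r,z1)) if r else None
def render(n,x,y,z0,z1,R,r,box,S=8):
    x0,y0,x1,y1=box; m=np.zeros(((y1-y0)*S,(x1-x0)*S),np.uint8)
    o,h=ringpoly(n,x,y,z0,z1,R,r,S,None)
    T=lambda q: np.round(((q-[x0,y0])+0.5)*S).astype(np.int32)
    cv2.fillPoly(m,[T(o)],255)
    if h is not None:
        a=np.zeros_like(m);b=np.zeros_like(m);cv2.fillPoly(a,[T(h[0])],255);cv2.fillPoly(b,[T(h[1])],255); m[(a&b)>0]=0
    m=cv2.resize(m,None,fx=1/S,fy=1/S,interpolation=cv2.INTER_AREA)/255.
    return cv2.GaussianBlur(m,(0,0),0.6)
def fit(n,p,x,y,z0,z1,R,r,box,soft):
    x0,y0,x1,y1=box; A=soft(p[y0:y1,x0:x1].astype(float))
    f=lambda q:((render(n,q[0],q[1],z0,z1,R,r,box)-A)**2).sum()
    res=minimize(f,[x,y],method="Nelder-Mead",options=dict(initial_simplex=[[x,y],[x+.004,y],[x,y+.004]],xatol=1e-4))
    return res.x,res.fun
E
python3 - <<'E'
from fit import *
P={n:np.load(f"{n}0.npz")["p"] for n in("top","side")}
sat=lambda c:np.clip((c.max(2)-c.min(2))/170.,0,1)
dark=lambda c:np.clip((190-c.mean(2))/(190-85.),0,1)
for nm,x,y,h,z0,R,r,s in (("blue",.549,.287,.024,0,.02,.0085,sat),("orange",.4255,.295,.024,0,.02,.0085,sat),("foot",.47,.10,.012,0,.03,0,dark),("bobbin",.38,.04,.024,0,.0155,0,dark)):
    for n in("top","side"):
        c=proj(n,(x,y,.012)).astype(int);k=16 if n=="top" else 22
        print(nm,n,c,*fit(n,P[n],x,y,z0,z0+h,R,r,(c[0]-k,c[1]-k,c[0]+k,c[1]+k),s))
print("tip",w("top",260.8,206.7,z=.082),"foot",w("top",260.2,207.8,z=.012))
print("bobbin",w("top",441/1.5625,368/1.5625,z=.024),"side",w("side",480/1.5625,310/1.5625,z=.024))
print("beamjoin",w("top",337.4,215,z=.048),"beamcam",w("top",275+321/5,120+315/5,z=.048),"handle",w("top",341.6,216.2,z=.104),"beamend",w("top",275+40/5,120+52/5,z=.048))
im=P["side"][:,:,::-1]
cv2.imwrite("pics/c3.png",cv2.resize(im[140:225,230:340],None,fx=7,fy=7,interpolation=cv2.INTER_CUBIC))
cv2.imwrite("pics/c4.png",cv2.resize(P["top"][155:240,315:365,::-1],None,fx=7,fy=7,interpolation=cv2.INTER_CUBIC))
E
```

```text
Traceback (most recent call last):
  File "fit.py", line 20, in fit
    res=minimize(f,[x,y],method="Nelder-Mead",options=dict(initial_simplex=[[x,y],[x+.004,y],[x,y+.004]],xatol=1e-4))
  File "fit.py", line 19, in <lambda>
    f=lambda q:((render(n,q[0],q[1],z0,z1,R,r,box)-A)**2).sum()
                 ~~~~~~^^^^^^^^^^^^^^^^^^^^^^^^^^^
  File "fit.py", line 10, in render
    o,h=ringpoly(n,x,y,z0,z1,R,r,S,None)
        ~~~~~~~~^^^^^^^^^^^^^^^^^^^^^^^^
  File "fit.py", line 6, in ringpoly
    out=cv2.convexHull(np.vstack([circ(R,z0),circ(R,z1)]).astype(np.float32))[:,0]
                                  ~~~~^^^^^^
  File "fit.py", line 5, in circ
    def circ(rr,z): return np.array([proj(n,(x+rr*np.cos(a),y+rr*np.sin(a),z)) for a in t])
                                     ~~~~^^^^^^^^^^^^^^^^^^^^^^^^^^^^^^^^^^^^^
  File "h.py", line 10, in proj
    c=calibration(n);K=c["mtx"];T=np.linalg.inv(c["pose"]);q=T[:3,:3]@np.array(p)+T[:3,3];q=K@q
ValueError: time passes only in moves, steps and waits
```

Cache the calibration.

```bash
python3 - <<'E'
from cell import calibration
import pickle
pickle.dump({n:calibration(n) for n in("top","side")},open("cal.pkl","wb"))
E
sed -i 's/^from cell.*/import pickle\n_C=pickle.load(open("cal.pkl","rb"))/; s/calibration(n)/_C[n]/g' h.py
cat > meas.py <<'E'
from fit import *
P={n:np.load(f"{n}0.npz")["p"] for n in("top","side")}
sat=lambda c:np.clip((c.max(2)-c.min(2))/170.,0,1)
dark=lambda c:np.clip((190-c.mean(2))/(190-85.),0,1)
for nm,x,y,h,z0,R,r,s in (("blue",.549,.287,.024,0,.02,.0085,sat),("orange",.4255,.295,.024,0,.02,.0085,sat),("foot",.47,.10,.012,0,.03,0,dark),("bobbin",.38,.04,.024,0,.0155,0,dark)):
    for n in("top","side"):
        c=proj(n,(x,y,.012)).astype(int);k=16 if n=="top" else 22
        print(nm,n,c,*fit(n,P[n],x,y,z0,z0+h,R,r,(c[0]-k,c[1]-k,c[0]+k,c[1]+k),s))
print("tip",w("top",260.8,206.7,z=.082),"foot",w("top",260.2,207.8,z=.012))
print("bobbin",w("top",441/1.5625,368/1.5625,z=.024),"side",w("side",480/1.5625,310/1.5625,z=.024))
print("beamjoin",w("top",337.4,215,z=.048),"beamcam",w("top",275+321/5,120+315/5,z=.048),"handle",w("top",341.6,216.2,z=.104),"beamend",w("top",275+40/5,120+52/5,z=.048))
im=P["side"][:,:,::-1]
cv2.imwrite("pics/c3.png",cv2.resize(im[140:225,230:340],None,fx=7,fy=7,interpolation=cv2.INTER_CUBIC))
cv2.imwrite("pics/c4.png",cv2.resize(P["top"][155:240,315:365,::-1],None,fx=7,fy=7,interpolation=cv2.INTER_CUBIC))
E
python3 meas.py
```

```text
blue top [198 180] [0.54993857 0.28764824] 9.108140542981332
blue side [204 239] [0.55142519 0.28407047] 107.84748336600325
orange top [195 222] [0.42572638 0.29591632] 5.691433972148701
orange side [256 252] [0.42806277 0.29282422] 106.70207918261745
foot top [262 206] [0.46860024 0.10719169] 24.27258231701186
foot side [268 206] [0.46981738 0.10845752] 134.49073297781604
bobbin top [283 237] [0.38673196 0.04349648] 5.983380504953287
bobbin side [309 201] [0.38691796 0.04567578] 121.06864757186364
tip [0.46649046 0.1074683  0.082     ] foot [0.46705137 0.1064462  0.012     ]
bobbin [0.38578804 0.04389487 0.024     ] side [0.38444158 0.04841124 0.024     ]
beamjoin [ 0.4430673  -0.11248687  0.048     ] beamcam [ 0.53498342 -0.12036447  0.048     ] handle [ 0.43804947 -0.11000307  0.104     ] beamend [0.68957817 0.03944767 0.048     ]
```

View pics/c3.png

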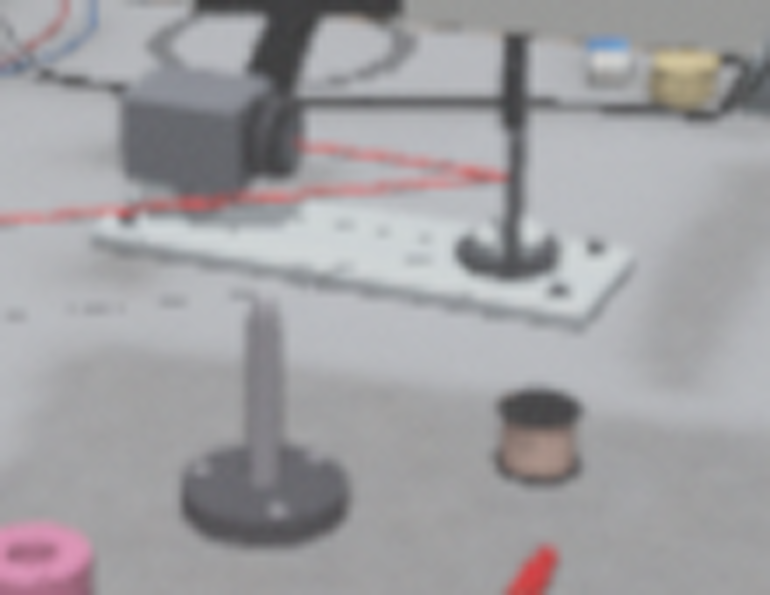

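View pics/c4.png

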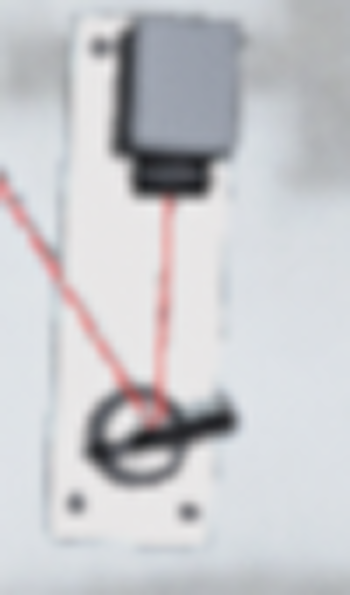

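Candidates (800x600 top picture): blue ring (311,282) against yellow (260,276) and pink (357,299). Orange rings are middle (306,348), large (261,391) and small (320,388). By the description I take blue (311,282), which fits at 40 mm, and the middle orange (306,348), also 40 mm and 24 mm high. The crop confirms both. Next I compute the first move.

```bash
cat > mv.py <<'E'
import sys,numpy as np
from scipy.spatial.transform import Rotation as Ro
from cell import monitor
# usage: mv.py x y z yaw  (yaw = world angle of tool y axis)
s=monitor.observe();p=s["tool_pos"];R=Ro.from_rotvec(s["eef_rot"]).as_matrix()
yaw0=np.arctan2(R[1,1],R[0,1])
print("t",round(s["time_s"],2),"tcp",np.round(p,4),"yaw",round(yaw0,4),"tilt",np.round(R[:2,2],4),"w",round(s["grip_width"],4),"F",np.round(s["contact_force"],1),"j",np.round(s["joint_pos"],2))
if len(sys.argv)>4:
    t=np.array([float(a) for a in sys.argv[1:4]]);y=float(sys.argv[4])
    Rt=np.array([[0,np.cos(y),0],[0,np.sin(y),0],[0,0,-1.]]);Rt[:,0]=np.cross(Rt[:,1],Rt[:,2])
    dp=R.T@(t-p)*100; rv=Ro.from_matrix(R.T@Rt).as_rotvec()
    print("shift in current axes cm",np.round(dp,2),"turn",np.round(rv,3)); print("shift in target axes",np.round(Rt.T@(t-p)*100,2))
E
python3 mv.py 0.550 0.2876 0.10 1.5708
```

```text
t 0.1 tcp [0.1619 0.5512 0.2047] yaw 1.285 tilt [-0.0006 -0.0014] w 0.0944 F [0.1 0.1 0.4] j [ 1.16  0.28  1.51 -0.    1.36 -0.12]
shift in current axes cm [-44.67 -14.34  10.49] turn [-0.001 -0.    -0.286]
shift in target axes [-38.81 -26.36  10.47]
```

>>> drive_tool --pt "0 0 0 0 0 -0.143 0.36" --pt "0 0 0 0 0 -0.143 0.36" --pt "-4.85 -3.3 0 0 0 0 0.36" --pt "-4.85 -3.3 0 0 0 0 0.36" --pt "-4.85 -3.3 0 0 0 0 0.36" --pt "-4.85 -3.3 0 0 0 0 0.36" --pt "-4.85 -3.3 0 0 0 0 0.36" --pt "-4.85 -3.3 0 0 0 0 0.36" --pt "-4.85 -3.3 4 0 0 0 0.36" --pt "-4.85 -3.3 4 0 0 0 0.36" --force 15

```text
time_s: 1.35
tool_pos: [0.5401, 0.2946, 0.1343]
eef_rot: [0.0, 3.141, 0.001]
contact_force: [0.6, 0.3, 0.3]
grip_width: 0.0601
```

```bash
python3 mv.py 0.550 0.2876 0.004 1.5708
```

```text
t 1.35 tcp [0.5401 0.2946 0.1343] yaw 1.5706 tilt [0.0008 0.0006] w 0.0601 F [0.6 0.3 0.3] j [ 0.39  0.38  1.53  0.    1.23 -1.18]
shift in current axes cm [-0.98 -0.7  13.03] turn [ 0.001  0.001 -0.   ]
shift in target axes [-0.99 -0.7  13.03]
```

>>> drive_tool --pt "0 0 0 0 0 0 0.36" --pt "0 0 0 0 0 0 0.36"

```text
time_s: 1.6
tool_pos: [0.5381, 0.2959, 0.1348]
eef_rot: [-0.001, -3.14, -0.001]
contact_force: [-0.3, 0.2, 0.8]
grip_width: 0.0601
```

```bash
python3 mv.py 0.550 0.2876 0.004 1.5708
```

```text
t 1.6 tcp [0.5381 0.2959 0.1348] yaw 1.5703 tilt [-0.0014  0.0003] w 0.0601 F [-0.3  0.2  0.8] j [ 0.39  0.38  1.53  0.    1.23 -1.18]
shift in current axes cm [-1.21 -0.83 13.08] turn [ 0.    -0.001 -0.   ]
shift in target axes [-1.19 -0.83 13.08]
```

>>> drive_tool --pt "-1.2 -0.83 0 0 0 0 0.36" --pt "0 0 5 0 0 0 0.36" --pt "0 0 5 0 0 0 0.36" --pt "0 0 2 0 0 0 0.36" --pt "0 0 0.9 0 0 0 0.36" --pt "0 0 0 0 0 0 0.36"

```text
time_s: 2.35
tool_pos: [0.551, 0.288, 0.0068]
eef_rot: [-0.002, 3.14, 0.001]
contact_force: [0.4, 0.4, 0.5]
grip_width: 0.0599
```

```bash
python3 mv.py 0.550 0.2876 0.004 1.5708; cat > snap.py <<'E'
import sys,cv2,numpy as np
from cell import read_camera
k=sys.argv[1]
for n in sys.argv[2:]:
    p,d=read_camera(n); np.savez(f"{n}{k}.npz",p=p,d=d); cv2.imwrite(f"pics/{n}{k}.png",cv2.resize(p[:,:,::-1],(800,600),interpolation=cv2.INTER_CUBIC))
E
python3 snap.py 1 side
```

```text
t 2.35 tcp [0.551  0.288  0.0068] yaw 1.5719 tilt [0.0012 0.0005] w 0.0599 F [0.4 0.4 0.5] j [ 0.37  0.51  1.67  0.    0.96 -1.2 ]
shift in current axes cm [ 0.1  -0.04  0.28] turn [0.    0.001 0.001]
shift in target axes [ 0.1  -0.04  0.28]
```

View pics/side1.png

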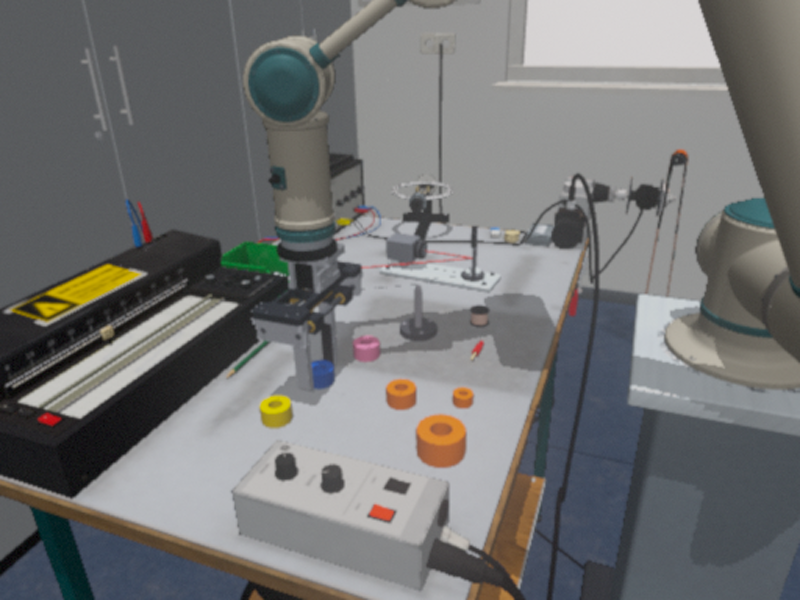

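>>> drive_tool --pt "0 0 0.2 0 0 0 1" --pt "0 0 0 0 0 0 1" --pt "0 0 0 0 0 0 1" --pt "0 0 0 0 0 0 1" --force 8

```text
time_s: 2.9
tool_pos: [0.5509, 0.2875, 0.0047]
eef_rot: [-0.0, 3.141, 0.001]
contact_force: [-0.5, 0.2, 4.1]
grip_width: 0.0396
```

```bash
python3 mv.py
```

```text
t 2.9 tcp [0.5509 0.2875 0.0047] yaw 1.5711 tilt [0.001  0.0003] w 0.0396 F [-0.5  0.2  4.1] j [ 0.37  0.51  1.67 -0.    0.96 -1.2 ]
```

>>> drive_tool --pt "0 0 0 0 0 0 0.36" --pt "0 0 0 0 0 0.174 0.36" --pt "0 0 0 0 0 0.174 0.36" --pt "0 0 0 0 0 0.174 0.36" --pt "0 0 0 0 0 0.174 0.36" --pt "0 0 0 0 0 0.174 0.36" --pt "0 0 0 0 0 0.174 0.36" --pt "0 0 0 0 0 0.174 0.36" --pt "0 0 0 0 0 0.174 0.36" --pt "0 0 0 0 0 0.174 0.36"

```text
time_s: 4.15
tool_pos: [0.5503, 0.2874, 0.0036]
eef_rot: [-2.222, -2.22, 0.001]
contact_force: [0.4, -1.0, -0.1]
grip_width: 0.0603
```

>>> drive_tool --pt "0 0 0 0 0 0 0.36" --pt "0 0 0 0 0 0 1" --pt "0 0 0 0 0 0 1" --pt "0 0 0 0 0 0 1" --pt "0 0 0 0 0 0 1" --force 15

```text
time_s: 4.78
tool_pos: [0.5505, 0.2874, 0.004]
eef_rot: [-2.215, -2.227, 0.0]
contact_force: [-0.6, 0.4, -0.3]
grip_width: 0.0403
```

```bash
python3 mv.py 0.468 .1075 .12 0.0
```

```text
t 4.78 tcp [0.5505 0.2874 0.004 ] yaw 0.0054 tilt [-0.0001  0.    ] w 0.0403 F [-0.6  0.4 -0.3] j [0.37 0.51 1.67 0.   0.96 0.36]
shift in current axes cm [-17.94  -8.35 -11.6 ] turn [-0.    -0.     0.005]
shift in target axes [-17.99  -8.25 -11.6 ]
```

```bash
cat > foot.py <<'E'
from fit import *
p=np.load("top0.npz")["p"].astype(float)
def go(box,x,y,z0,z1,R,g,r=0):
    x0,y0,x1,y1=box;A=g[y0:y1,x0:x1]
    def f(q):
        m=render("top",q[0],q[1],z0,z1,R,r,box);M=np.c_[m.ravel(),np.ones(m.size)]
        wt=np.ones(m.size)
        s,*_=np.linalg.lstsq(M,A.ravel(),rcond=None); e=np.abs(M@s-A.ravel()); return np.minimum(e,25).sum()
    r_=minimize(f,[x,y],method="Nelder-Mead",options=dict(initial_simplex=[[x,y],[x+.004,y],[x,y+.004]],xatol=1e-4));return r_.x,r_.fun
g=p.mean(2)
c=proj("top",(.468,.107,.006)).astype(int)
for k in (12,14,16): print(go((c[0]-k,c[1]-k,c[0]+k+1,c[1]+k+1),.468,.107,0,.012,.03,g))
print(proj("top",(.468,.107,.082)), proj("top",(.468,.107,.012)))
u,v=261,207
print(g[v-4:v+5,u-5:u+6].astype(int))
E
python3 foot.py
```

```text
(array([0.4684938 , 0.10749571]), np.float64(3662.5399378328807))
(array([0.46850957, 0.10748889]), np.float64(4209.393334336094))
(array([0.46851589, 0.10748982]), np.float64(4781.548167082914))
[260.96471954 206.15074242] [260.00865603 207.47875462]
[[103 104 104 101 101 101 100  95  91  89  91]
 [103 103 103 102 106 107  96  82  74  72  76]
 [103 102  99 111 141 142 108  74  65  65  71]
 [102  99  94 122 171 173 124  77  66  66  71]
 [102 100  93 113 151 150 108  76  76  79  83]
 [102 100  92  93 104 102  87  82  89  95  97]
 [104 102  97  90  87  87  91  96 100 102 103]
 [105 104 101 100  97  99 100 103 102 107 126]
 [105 105 104 103 103 104 103 103 101 116 157]]
```

>>> drive_tool --pt "0 0 -4.8 0 0 0.005 1" --pt "0 0 -5 0 0 0 1" --pt "-4.5 -2.05 0 0 0 0 1" --pt "-4.5 -2.05 0 0 0 0 1" --pt "-4.5 -2.05 0 0 0 0 1" --pt "-4.5 -2.05 0 0 0 0 1" --pt "0 0 0 0 0 0 1" --pt "0 0 0 0 0 0 1"

```text
time_s: 5.78
tool_pos: [0.4693, 0.1077, 0.1024]
eef_rot: [2.222, 2.22, 0.002]
contact_force: [0.2, -0.8, -0.7]
grip_width: 0.0399
```

```bash
python3 mv.py 0.4685 .1075 .016 0.0; python3 snap.py 2 side top; python3 -c "
import cv2,numpy as np
p=np.load('side2.npz')['p'];cv2.imwrite('pics/s2.png',cv2.resize(p[120:225,220:330,::-1],None,fx=5.5,fy=5.5,interpolation=cv2.INTER_CUBIC))"
```

```text
t 5.78 tcp [0.4693 0.1077 0.1024] yaw -0.0007 tilt [0.0015 0.0007] w 0.0399 F [ 0.2 -0.8 -0.7] j [0.08 0.22 1.86 0.   1.06 0.08]
shift in current axes cm [-0.02 -0.09  8.64] turn [ 0.001 -0.001 -0.001]
shift in target axes [-0.02 -0.08  8.64]
```

View pics/s2.png

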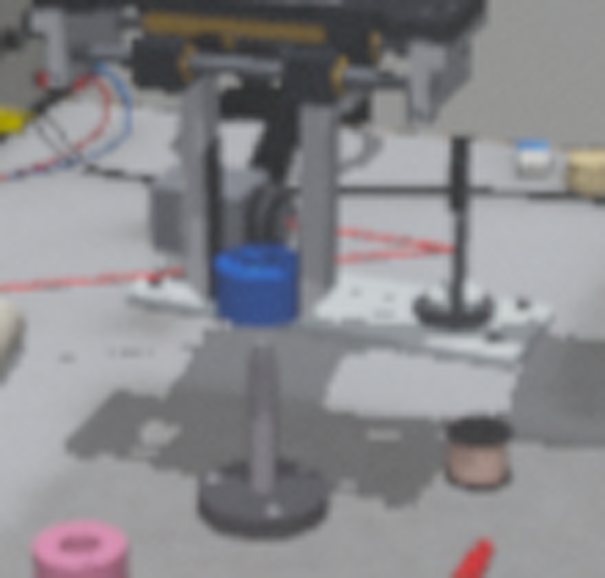

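```bash
python3 -c "
from h import *
for z in (.012,.05,.08,.098,.122): print(z,(proj('side',(.4685,.1075,z))-[220,120])*5.5+2.25)
p=np.load('side2.npz')['p'].astype(int)
r=lambda z:proj('side',(.4685,.1075,z))
for v in (169,171,174,176): 
  row=p[v,255:280]; b=np.where(row[:,2]-row[:,0]>60)[0]+255; print(v,b.min(),b.max())
for v in (184,188,192,196,200,203): 
  print(v,p[v,258:278].mean(1).astype(int))
"
```

```text
0.012 [264.80781409 486.29802081]
0.05 [264.18555677 410.04410541]
0.08 [263.67898007 347.96615765]
0.098 [263.36828711 309.89259271]
0.122 [262.94589338 258.13076544]
169 260 272
171 261 272
174 261 272
176 261 272
184 [130 130 129 128 129 130 127 119 111 117 114 116 126 129 131 129 130 131
 132 132]
188 [126 128 127 128 127 127 121 108 106 108 109 109 116 128 129 130 129 128
 129 130]
192 [113 112 113 111 112 111 108 102 105 109 109 108 109 116 119 119 121 121
 121 124]
196 [112 113 110 113 112 110 108 107 115 121 122 111 104 111 111 111 110 109
 110 110]
200 [111 113 113 115 113 112 108 110 123 127 125 116 105 111 108 111 111 112
 112 109]
203 [111 109 110 109 102 101 100 106 122 126 125 114  93  93 101 103 107 109
 110 108]
```

>>> drive_tool --pt "0 -0.05 1.5 0 0 0 1" --pt "0 0 1.5 0 0 0 1" --pt "0 0 1.5 0 0 0 1" --pt "0 0 0 0 0 0 1"

```text
time_s: 6.38
tool_pos: [0.468, 0.1082, 0.0561]
eef_rot: [-2.219, -2.222, 0.002]
contact_force: [0.1, -0.2, 0.3]
grip_width: 0.04
```

```bash
python3 mv.py 0.4685 .1075 .016 0.0
```

```text
t 6.38 tcp [0.468  0.1082 0.0561] yaw 0.0016 tilt [-0.0017 -0.    ] w 0.04 F [ 0.1 -0.2  0.3] j [0.08 0.27 1.92 0.   0.94 0.08]
shift in current axes cm [-0.07  0.05  4.01] turn [-0.002  0.     0.002]
shift in target axes [-0.07  0.05  4.01]
```

On the post with no force. Continue down, then release.

>>> drive_tool --pt "0 0 1.5 0 0 0 1" --pt "0 0 1.5 0 0 0 1" --pt "0 0 0.8 0 0 0 1" --pt "0 0 0.15 0 0 0 1" --pt "0 0 0 0 0 0 1"

```text
time_s: 7.0
tool_pos: [0.4685, 0.1076, 0.0179]
eef_rot: [2.221, 2.221, 0.001]
contact_force: [0.4, 0.0, 0.2]
grip_width: 0.0397
```

```bash
python3 mv.py 0.4685 .1075 .016 0.0
```

```text
t 7.0 tcp [0.4685 0.1076 0.0179] yaw 0.0002 tilt [0.0007 0.0002] w 0.0397 F [0.4 0.  0.2] j [0.08 0.33 1.97 0.   0.84 0.08]
shift in current axes cm [-0.01 -0.    0.19] turn [ 0.001 -0.     0.   ]
shift in target axes [-0.01 -0.    0.19]
```

>>> drive_tool --pt "0 0 0.1 0 0 0 1" --pt "0 0 0 0 0 0 0.36" --pt "0 0 0 0 0 0 0.36" --pt "0 0 0 0 0 0 0.36" --pt "0 0 -4 0 0 0 0.36" --pt "0 0 -4 0 0 0 0.36" --pt "0 0 -4 0 0 0 0.36"

```text
time_s: 7.88
tool_pos: [0.4679, 0.1074, 0.1378]
eef_rot: [-2.221, -2.221, 0.0]
contact_force: [0.4, -0.5, -0.5]
grip_width: 0.0605
```

```bash
python3 mv.py 0.426 .296 .005 1.5708;python3 snap.py 3 side;  python3 -c "
import cv2,numpy as np
p=np.load('side3.npz')['p'];cv2.imwrite('pics/s3.png',cv2.resize(p[120:270,190:330,::-1],None,fx=4,fy=4,interpolation=cv2.INTER_CUBIC))"
```

```text
t 7.88 tcp [0.4679 0.1074 0.1378] yaw -0.0 tilt [-0.0001  0.0001] w 0.0605 F [ 0.4 -0.5 -0.5] j [0.08 0.18 1.81 0.   1.15 0.08]
shift in current axes cm [18.86 -4.19 13.28] turn [-0.    -0.    -1.571]
shift in target axes [ 4.19 18.86 13.28]
```

View pics/s3.png

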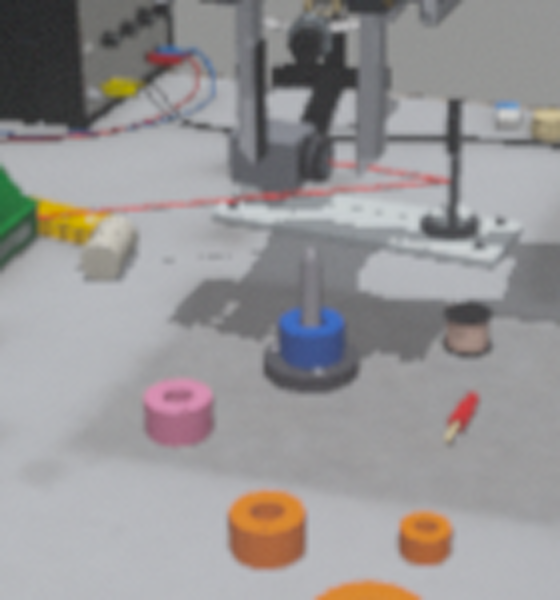

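>>> drive_tool --pt "4.72 -1.05 0 0 0 0 0.36" --pt "4.72 -1.05 0 0 0 0 0.36" --pt "4.72 -1.05 0 0 0 0 0.36" --pt "4.72 -1.05 0 0 0 0 0.36" --pt "0 0 4 0 0 0 0.36" --pt "0 0 4 0 0 0 0.36" --pt "0 0 2 0 0 0 0.36" --pt "0 0 0 0 0 0 0.36"

```text
time_s: 8.93
tool_pos: [0.4247, 0.2955, 0.035]
eef_rot: [-2.22, -2.221, 0.006]
contact_force: [0.7, -0.7, 0.2]
grip_width: 0.0603
```

```bash
python3 mv.py 0.426 .296 .005 0
```

```text
t 8.93 tcp [0.4247 0.2955 0.035 ] yaw 0.0001 tilt [-0.0036 -0.0018] w 0.0603 F [ 0.7 -0.7  0.2] j [0.47 0.35 1.87 0.   0.92 0.47]
shift in current axes cm [0.05 0.15 3.  ] turn [-0.004  0.002  0.   ]
shift in target axes [0.05 0.13 3.  ]
```

>>> drive_tool --pt "0 0.05 2 0 0 0 0.36" --pt "0 0 1.1 0 0 0 0.36" --pt "0 0 0 0 0 0 1" --pt "0 0 0 0 0 0 1" --pt "0 0 0 0 0 0 1" --pt "0 0 0 0 0 0 1" --force 8

```text
time_s: 9.68
tool_pos: [0.4271, 0.2965, 0.0063]
eef_rot: [2.221, 2.221, 0.002]
contact_force: [0.1, 0.8, 3.3]
grip_width: 0.04
```

```bash
python3 mv.py 0.426 .296 .004 0
```

```text
t 9.68 tcp [0.4271 0.2965 0.0063] yaw 0.0001 tilt [0.0013 0.0007] w 0.04 F [0.1 0.8 3.3] j [0.47 0.39 1.9  0.   0.85 0.47]
shift in current axes cm [-0.05 -0.11  0.23] turn [ 0.001 -0.001  0.   ]
shift in target axes [-0.05 -0.11  0.23]
```

>>> drive_tool --pt "0 0 0.2 0 0 0 0.36" --pt "0 0 0 0 0 -0.174 0.36" --pt "0 0 0 0 0 -0.174 0.36" --pt "0 0 0 0 0 -0.174 0.36" --pt "0 0 0 0 0 -0.174 0.36" --pt "0 0 0 0 0 -0.174 0.36" --pt "0 0 0 0 0 -0.174 0.36" --pt "0 0 0 0 0 -0.174 0.36" --pt "0 0 0 0 0 -0.174 0.36" --pt "0 0 0 0 0 -0.174 0.36"

```text
time_s: 10.92
tool_pos: [0.4263, 0.2961, 0.0033]
eef_rot: [0.001, -3.141, 0.0]
contact_force: [0.3, 0.1, -0.0]
grip_width: 0.0602
```

>>> drive_tool --pt "0 0 0 0 0 -0.004 0.36" --pt "0 0 0 0 0 0 1" --pt "0 0 0 0 0 0 1" --pt "0 0 0 0 0 0 1" --pt "0 0 0 0 0 0 1" --force 15

```text
time_s: 11.55
tool_pos: [0.4265, 0.2962, 0.0035]
eef_rot: [-0.002, -3.141, -0.0]
contact_force: [0.0, 0.1, -0.7]
grip_width: 0.0397
```

```bash
python3 mv.py 0.4685 .1075 .105 1.5708
```

```text
t 11.55 tcp [0.4265 0.2962 0.0035] yaw 1.5696 tilt [-0.0001  0.0001] w 0.0397 F [ 0.   0.1 -0.7] j [ 0.47  0.39  1.91  0.    0.84 -1.1 ]
shift in current axes cm [ -4.22 -18.86 -10.15] turn [ 0.    -0.    -0.001]
shift in target axes [ -4.2  -18.87 -10.15]
```

>>> drive_tool --pt "0 0 -5 0 0 0 1" --pt "0 0 -5.1 0 0 0 1" --pt "-1.05 -4.72 0 0 0 0 1" --pt "-1.05 -4.72 0 0 0 0 1" --pt "-1.05 -4.72 0 0 0 0 1" --pt "-1.05 -4.72 0 0 0 0 1" --pt "0 0 0 0 0 0 1" --pt "0 0 0 0 0 0 1"

```text
time_s: 12.55
tool_pos: [0.4682, 0.1076, 0.1045]
eef_rot: [-0.003, -3.141, -0.001]
contact_force: [-0.2, 0.6, -0.8]
grip_width: 0.0398
```

```bash
python3 mv.py 0.4685 .1075 .041 1.5708; python3 snap.py 4 side;  python3 -c "
import cv2,numpy as np
p=np.load('side4.npz')['p'];cv2.imwrite('pics/s4.png',cv2.resize(p[120:225,220:330,::-1],None,fx=5.5,fy=5.5,interpolation=cv2.INTER_CUBIC))"
```

```text
t 12.55 tcp [0.4682 0.1076 0.1045] yaw 1.5689 tilt [-0.0003  0.0007] w 0.0398 F [-0.2  0.6 -0.8] j [ 0.08  0.22  1.86  0.    1.07 -1.49]
shift in current axes cm [-0.03 -0.01  6.35] turn [ 0.001 -0.    -0.002]
shift in target axes [-0.03 -0.01  6.35]
```

View pics/s4.png

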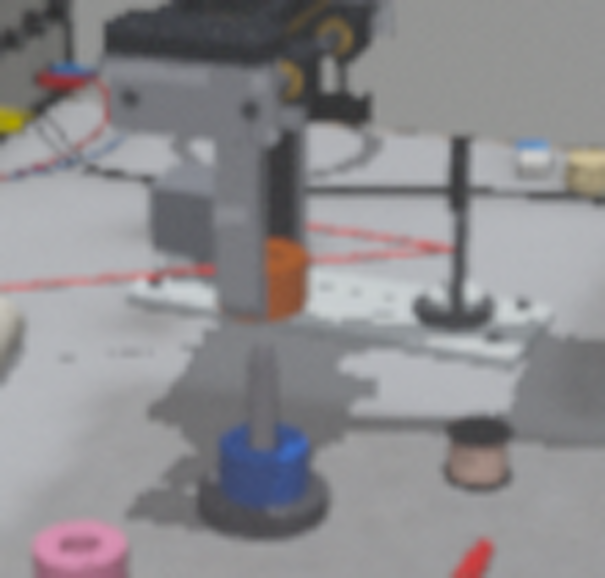

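>>> drive_tool --pt "0 0 1.5 0 0 0 1" --pt "0 0 1.5 0 0 0 1" --pt "0 0 1.5 0 0 0 1" --pt "0 0 1.2 0 0 0 1" --pt "0 0 0.4 0 0 0 1" --pt "0 0 0.1 0 0 0 1" --pt "0 0 0 0 0 0 1"

```text
time_s: 13.48
tool_pos: [0.4687, 0.1075, 0.0429]
eef_rot: [0.001, 3.141, 0.0]
contact_force: [-0.7, 0.4, -0.1]
grip_width: 0.0395
```

```bash
python3 mv.py 0.4685 .1075 .041 1.5708
```

```text
t 13.47 tcp [0.4687 0.1075 0.0429] yaw 1.5702 tilt [0.0007 0.0002] w 0.0395 F [-0.7  0.4 -0.1] j [ 0.08  0.29  1.94  0.    0.91 -1.49]
shift in current axes cm [ 0.02 -0.    0.19] turn [ 0.     0.001 -0.001]
shift in target axes [ 0.02 -0.    0.19]
```

>>> drive_tool --pt "0 0 0.2 0 0 0 1" --pt "0 0 0 0 0 0 1" --pt "0 0 0 0 0 0 0.36" --pt "0 0 0 0 0 0 0.36" --pt "0 0 0 0 0 0 0.36" --pt "0 0 -4 0 0 0 0.36" --pt "0 0 -4 0 0 0 0.36" --pt "0 0 -4 0 0 0 0.36" --pt "0 0 0 0 0 0 0.36"

```text
time_s: 14.6
tool_pos: [0.4708, 0.1076, 0.1636]
eef_rot: [0.001, 3.134, 0.001]
contact_force: [-0.1, -0.1, -1.0]
grip_width: 0.0601
```

```bash
python3 mv.py ; python3 snap.py 5 side top;  python3 -c "
import cv2,numpy as np
p=np.load('side5.npz')['p'];cv2.imwrite('pics/s5.png',cv2.resize(p[120:225,220:330,::-1],None,fx=5.5,fy=5.5,interpolation=cv2.INTER_CUBIC))
p=np.load('top5.npz')['p'];cv2.imwrite('pics/t5.png',cv2.resize(p[150:240,230:370,::-1],None,fx=5.5,fy=5.5,interpolation=cv2.INTER_CUBIC))"
```

```text
t 14.6 tcp [0.4708 0.1076 0.1636] yaw 1.5701 tilt [0.0073 0.0007] w 0.0601 F [-0.1 -0.1 -1. ] j [ 0.08  0.16  1.77  0.    1.21 -1.49]
```

View pics/s5.png

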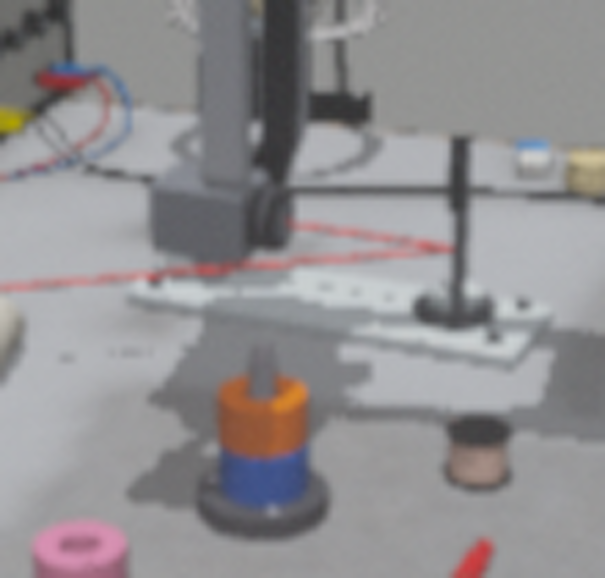

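View pics/t5.png

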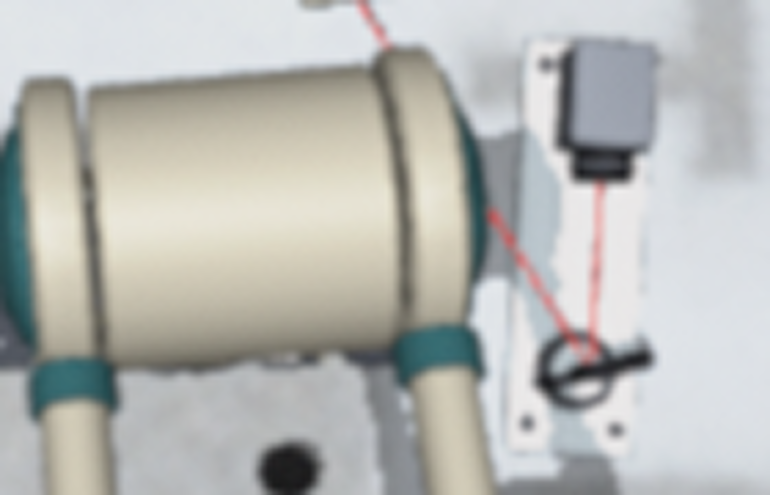

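```bash
cat > beam.py <<'E'
from h import *
def beams(p,n,pred,seeds,z=.048,mask=None):
    red=(p[...,0].astype(float)-np.maximum(p[...,1],p[...,2]))
    out=[]
    for a,b in seeds: # world endpoints approx
        ua,ub=proj(n,(*a,z)),proj(n,(*b,z)); d=(ub-ua);L=np.hypot(*d);d/=L;q=np.array([-d[1],d[0]])
        pts=[]
        for s in np.arange(4,L-3,1.):
            o=np.arange(-4,4.1,.5);X=(ua+d*s)[None]+o[:,None]*q
            v=cv2.remap(red.astype(np.float32),X[:,0].astype(np.float32)[None],X[:,1].astype(np.float32)[None],cv2.INTER_LINEAR)[0]
            v=np.clip(v-25,0,None)
            if v.sum()>20: c=(v*o).sum()/v.sum(); pts.append(w(n,*(ua+d*s+q*c),z=z)[:2])
        pts=np.array(pts)
        if len(pts)<5: out.append(None);continue
        vx,vy,x0,y0=cv2.fitLine(pts.astype(np.float32),cv2.DIST_HUBER,0,1e-4,1e-4).ravel()
        e=np.array(b)-a
        if vx*e[0]+vy*e[1]<0: vx,vy=-vx,-vy
        out.append((np.array([x0,y0]),np.array([vx,vy]),len(pts)))
    return out
def inter(A,B):
    s=np.linalg.solve(np.c_[A[1],-B[1]],B[0]-A[0]);return A[0]+s[0]*A[1]
E
python3 - <<'E'
from beam import *
pv=(.443,-.1125)
for n in ("top","side"):
    p=np.load(f"{n}0.npz")["p"]
    A,B=beams(p,n,0,[(pv,(.535,-.1204)),(pv,(.6896,.0394))])
    print(n,[ (o[2],round(float(np.arctan2(o[1][1],o[1][0])),4)) for o in(A,B)],"pivot",inter(A,B))
print("handle side",w("side",303.2,151.2,z=.089),"base top",w("top",334.7,217.4,z=.014),"base side",w("side",302.4,175.7,z=.014))
# handle dark pixels in top with depth
f=np.load("top5.npz");p,d=f["p"],f["d"];P=[]
for v in range(205,228):
    for u in range(325,352):
        if p[v,u].max()<75 and d[v,u]>0: P.append(w("top",u,v,d=d[v,u]))
P=np.array(P);Q=P[P[:,2]>.085];print(len(P),len(Q),Q.mean(0),(Q.max(0)+Q.min(0))/2,np.ptp(Q,0)); u,s,vt=np.linalg.svd(Q[:,:2]-Q[:,:2].mean(0));print(np.arctan2(*vt[0][::-1]))
E
```

```text
top [(26, -0.0886), (83, 0.5457)] pivot [ 0.43994796 -0.11066139]
side [(18, -0.2883), (73, 0.5753)] pivot [ 0.46488053 -0.10091938]
handle side [ 0.43889411 -0.11028256  0.089     ] base top [ 0.43710102 -0.11267229  0.014     ] base side [ 0.43882538 -0.11024152  0.014     ]
39 28 [ 0.4383761  -0.107732    0.10190877] [ 0.43864088 -0.10860632  0.09644859] [0.01060413 0.03394378 0.01859913]
1.8001792457850962
```

>>> drive_tool --pt "0 0 0 0 0 0.168 0.36" --pt "0 0 0 0 0 0.168 0.36" --pt "0 0 0 0 0 0.168 0.36" --pt "0 0 0 0 0 0.168 0.36" --pt "0 0 0 0 0 0.168 0.36" --pt "0 0 0 0 0 0.168 0.36" --pt "0 0 0 0 0 0.168 0.36" --pt "0 0 0 0 0 0.168 0.36" --pt "0 0 0 0 0 0 0.36"

```text
time_s: 15.82
tool_pos: [0.4672, 0.1072, 0.1589]
eef_rot: [-1.953, -2.458, 0.004]
contact_force: [0.1, 0.0, 0.8]
grip_width: 0.0602
```

```bash
python3 mv.py .4392 -.110 .13 .229
```

```text
t 15.82 tcp [0.4672 0.1072 0.1589] yaw 0.2279 tilt [-0.0035 -0.0002] w 0.0602 F [0.1 0.  0.8] j [ 0.08  0.17  1.77  0.    1.2  -0.15]
shift in current axes cm [-20.53  -7.63   2.9 ] turn [-0.003 -0.001 -0.001]
shift in target axes [-20.52  -7.66   2.89]
```

>>> drive_tool --pt "-5.13 -1.91 0 0 0 0 0.36" --pt "-5.13 -1.91 0 0 0 0 0.36" --pt "-5.13 -1.91 0 0 0 0 0.36" --pt "-5.13 -1.91 0 0 0 0 0.36" --pt "0 0 2.8 0 0 0 0.36" --pt "0 0 0 0 0 0 0.36"

```text
time_s: 16.58
tool_pos: [0.4376, -0.1095, 0.1303]
eef_rot: [-1.952, -2.453, 0.002]
contact_force: [-0.6, 0.2, -0.8]
grip_width: 0.0602
```

```bash
python3 mv.py .4392 -.110 .078 .229; python3 snap.py 6 side;  python3 -c "
import cv2,numpy as np
p=np.load('side6.npz')['p'];cv2.imwrite('pics/s6.png',cv2.resize(p[100:220,220:350,::-1],None,fx=5,fy=5,interpolation=cv2.INTER_CUBIC))"
```

```text
t 16.57 tcp [ 0.4376 -0.1095  0.1303] yaw 0.2264 tilt [-0.0057  0.0027] w 0.0602 F [-0.6  0.2 -0.8] j [-0.4   0.15  1.87  0.    1.12 -0.63]
shift in current axes cm [-0.1   0.17  5.23] turn [-0.005 -0.004 -0.003]
shift in target axes [-0.08  0.15  5.23]
```

View pics/s6.png

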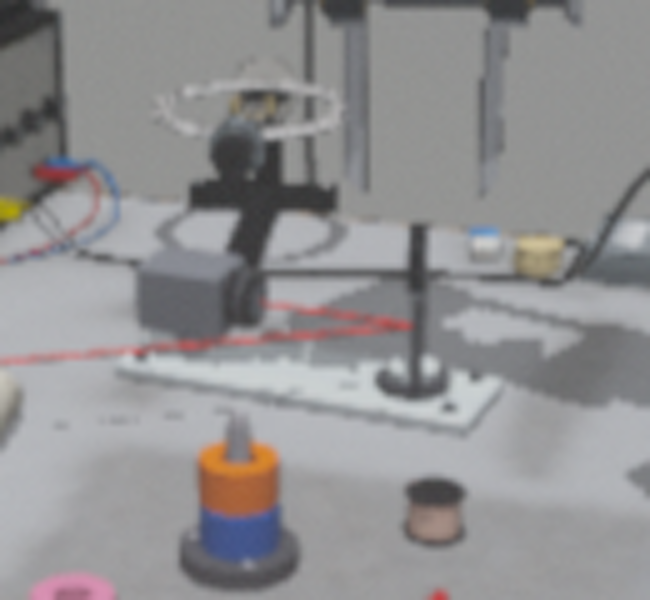

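>>> drive_tool --pt "-0.08 0.17 2.5 0 0 0 0.36" --pt "0 0 2.5 0 0 0 0.36" --pt "0 0 0 0 0 0 0.36" --pt "0 0 0 0 0 0 0.36"

```text
time_s: 17.12
tool_pos: [0.4427, -0.1099, 0.0836]
eef_rot: [1.954, 2.458, 0.001]
contact_force: [0.4, -0.2, -0.2]
grip_width: 0.0604
```

```bash
python3 mv.py .4392 -.110 .078 .229; python3 snap.py 7 side;  python3 -c "
import cv2,numpy as np
p=np.load('side7.npz')['p'];cv2.imwrite('pics/s7.png',cv2.resize(p[100:220,220:350,::-1],None,fx=5,fy=5,interpolation=cv2.INTER_CUBIC))"
```

```text
t 17.12 tcp [ 0.4427 -0.1099  0.0836] yaw 0.2277 tilt [ 0.0016 -0.0006] w 0.0604 F [ 0.4 -0.2 -0.2] j [-0.4   0.21  1.94  0.    1.   -0.62]
shift in current axes cm [ 0.07 -0.35  0.56] turn [ 0.001  0.001 -0.001]
shift in target axes [ 0.07 -0.34  0.56]
```

View pics/s7.png

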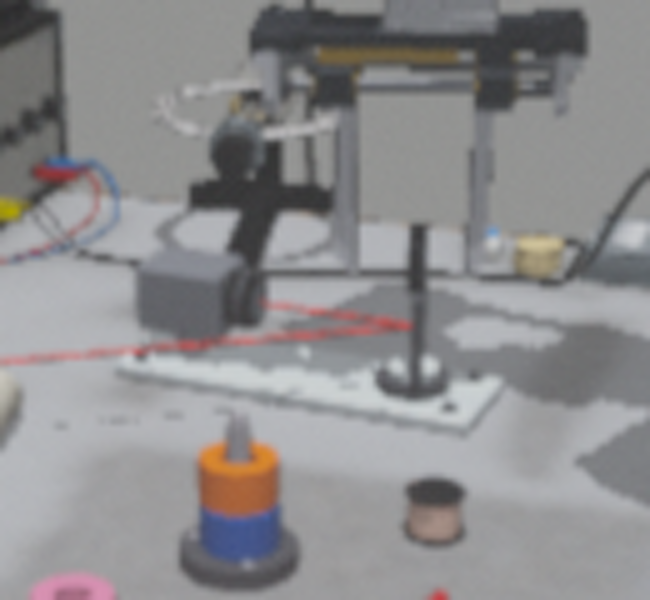

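>>> drive_tool --pt "0.05 -0.33 0.5 0 0 0 0.36" --pt "0 0 0 0 0 0 0.36" --pt "0 0 0 0 0 0 0.36"

```text
time_s: 17.55
tool_pos: [0.4385, -0.1105, 0.0777]
eef_rot: [1.957, 2.457, 0.0]
contact_force: [-0.4, 0.6, -0.3]
grip_width: 0.0603
```

>>> drive_tool --pt "0 0 0 0 0 0 1" --pt "0 0 0 0 0 0 1" --pt "0 0 0 0 0 0 1" --pt "0 0 0 0 0 0 1" --pt "0 0 0 0 0 0 1" --force 8

```text
time_s: 18.18
tool_pos: [0.4385, -0.1104, 0.0775]
eef_rot: [-1.957, -2.458, -0.0]
contact_force: [-0.7, 0.5, -0.0]
grip_width: 0.0135
```

```bash
python3 mv.py .4392 -.110 .078 .229; python3 snap.py 8 side;  python3 -c "
import cv2,numpy as np
p=np.load('side8.npz')['p'];cv2.imwrite('pics/s8.png',cv2.resize(p[100:220,220:350,::-1],None,fx=5,fy=5,interpolation=cv2.INTER_CUBIC))"
```

```text
t 18.18 tcp [ 0.4385 -0.1104  0.0775] yaw 0.2259 tilt [0.     0.0001] w 0.0135 F [-0.7  0.5 -0. ] j [-0.4   0.21  1.95  0.    0.98 -0.63]
shift in current axes cm [ 0.02  0.08 -0.05] turn [ 0.    -0.    -0.003]
shift in target axes [ 0.02  0.08 -0.05]
```

View pics/s8.png

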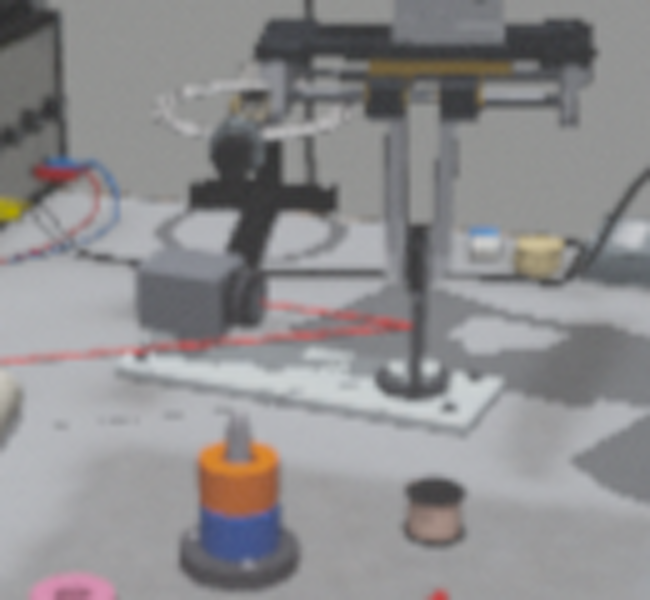

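>>> drive_tool --pt "0 0 0 0 0 0 1" --pt "0 0 0 0 0 0 1" --pt "0 0 0 0 0 0 1" --force 10

```text
time_s: 18.6
tool_pos: [0.4389, -0.1103, 0.0775]
eef_rot: [1.957, 2.457, 0.001]
contact_force: [2.0, 0.9, -1.7]
grip_width: 0.0099
```

```bash
python3 mv.py .4392 -.110 .078 .229
```

```text
t 18.6 tcp [ 0.4389 -0.1103  0.0775] yaw 0.2259 tilt [0.0009 0.0002] w 0.0099 F [ 2.   0.9 -1.7] j [-0.4   0.21  1.95  0.    0.98 -0.63]
shift in current axes cm [ 0.03  0.03 -0.05] turn [ 0.001 -0.    -0.003]
shift in target axes [ 0.03  0.03 -0.05]
```

Gripped at 9.9 mm, with a small side force. I'll raise the grip and turn 0.42 of the 0.448 rad first.

>>> drive_tool --pt "0 0 0 0 0 0 1" --pt "0 0 0 0 0 -0.07 1" --pt "0 0 0 0 0 -0.07 1" --pt "0 0 0 0 0 -0.07 1" --pt "0 0 0 0 0 -0.07 1" --pt "0 0 0 0 0 -0.07 1" --pt "0 0 0 0 0 -0.07 1" --pt "0 0 0 0 0 0 1" --pt "0 0 0 0 0 0 1" --force 20

```text
time_s: 19.73
tool_pos: [0.438, -0.1107, 0.0775]
eef_rot: [-1.402, -2.811, 0.001]
contact_force: [-0.4, -1.5, -0.0]
grip_width: 0.0098
```

```bash
python3 mv.py .4392 -.110 .078 .6765; python3 snap.py 9 side top;  python3 -c "
import cv2,numpy as np
p=np.load('side9.npz')['p'];cv2.imwrite('pics/s9.png',cv2.resize(p[100:220,220:350,::-1],None,fx=5,fy=5,interpolation=cv2.INTER_CUBIC))
p=np.load('top9.npz')['p'];cv2.imwrite('pics/t9.png',cv2.resize(p[150:240,230:370,::-1],None,fx=5.5,fy=5.5,interpolation=cv2.INTER_CUBIC))"
```

```text
t 19.73 tcp [ 0.438  -0.1107  0.0775] yaw 0.6453 tilt [-0.0008 -0.0005] w 0.0098 F [-0.4 -1.5 -0. ] j [-0.4   0.21  1.95 -0.    0.98 -1.05]
shift in current axes cm [-0.02  0.14 -0.05] turn [-0.001 -0.    -0.031]
shift in target axes [-0.02  0.14 -0.05]
```

View pics/s9.png

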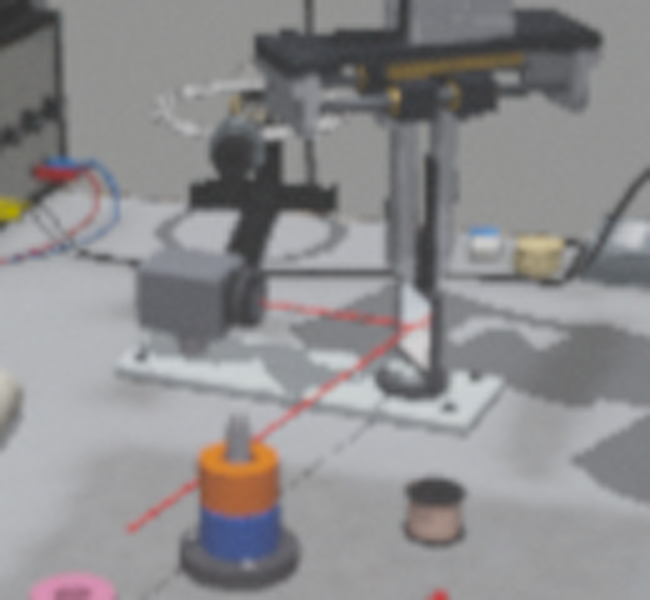

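View pics/t9.png

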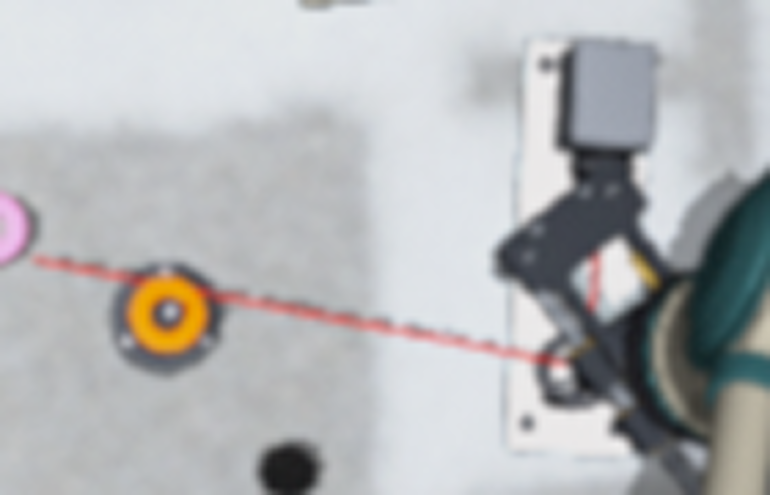

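```bash
cat > miss.py <<'E'
from beam import *
import sys
k=sys.argv[1];pv=np.array((.4395,-.1105));post=np.array((.4685,.1075))
p=np.load(f"top{k}.npz")["p"]
th=float(sys.argv[2])
# mask orange so only the beam counts
p=p.copy();hsv=cv2.cvtColor(p,cv2.COLOR_RGB2HSV);p[(hsv[...,0]>8)&(hsv[...,0]<25)&(hsv[...,1]>140)]=128
A=beams(p,"top",0,[(pv+.03*np.array((np.cos(th),np.sin(th))),pv+.285*np.array((np.cos(th),np.sin(th))))])[0]
a=np.arctan2(A[1][1],A[1][0]);n=np.array([-A[1][1],A[1][0]])
print("n",A[2],"beam angle",a,"post y in line frame",n@(post-A[0]),"pivot off line",n@(pv-A[0]),"target",np.arctan2(*(post-pv)[::-1]))
E
python3 miss.py 9 1.38
```

```text
n 78 beam angle 1.3710785 post y in line frame 0.014330201861764936 pivot off line -0.0004958677316645988 target 1.4385452752584098
```

>>> drive_tool --pt "0 0 0 0 0 -0.017 1" --pt "0 0 0 0 0 -0.017 1" --pt "0 0 0 0 0 0 1" --pt "0 0 0 0 0 0 1" --pt "0 0 0 0 0 0 1" --pt "0 0 0 0 0 0 1"

```text
time_s: 20.58
tool_pos: [0.438, -0.1107, 0.0775]
eef_rot: [-1.353, -2.835, 0.001]
contact_force: [-2.8, -5.0, 1.4]
grip_width: 0.0101
```

```bash
python3 mv.py; python3 snap.py 10 side top; python3 miss.py 10 1.44; python3 -c "
import cv2,numpy as np
p=np.load('side10.npz')['p'];a=cv2.resize(p[120:220,230:340,::-1],None,fx=4,fy=4,interpolation=cv2.INTER_CUBIC)
p=np.load('top10.npz')['p'];b=cv2.resize(p[180:230,230:340,::-1],None,fx=4,fy=4,interpolation=cv2.INTER_CUBIC)
cv2.imwrite('pics/f.png',np.vstack([a,b])[:600])"
```

```text
t 20.57 tcp [ 0.438  -0.1107  0.0775] yaw 0.6804 tilt [-0.0009 -0.0005] w 0.0101 F [-2.8 -5.   1.4] j [-0.4   0.21  1.95 -0.    0.98 -1.08]
n 69 beam angle 1.4411786 post y in line frame -0.0011216139789386034 pivot off line -0.0005425030287070221 target 1.4385452752584098
```

View pics/f.png

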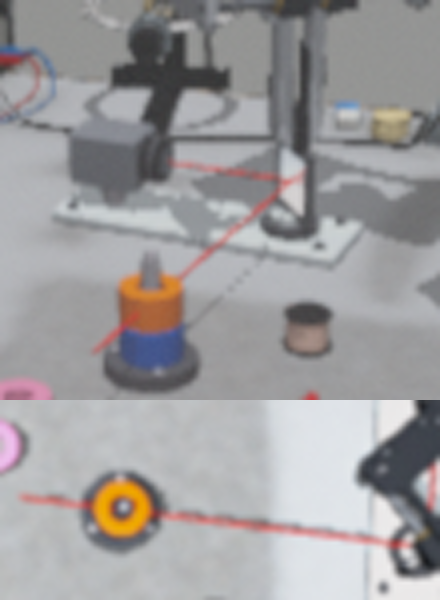

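>>> drive_tool --pt "0 0 0 0 0 0 1" --pt "0 0 0 0 0 0 1" --pt "0 0 0 0 0 0 1" --pt "0 0 0 0 0 0 1"

```text
time_s: 21.18
tool_pos: [0.438, -0.1107, 0.0775]
eef_rot: [-1.353, -2.835, 0.001]
contact_force: [-3.4, -4.6, 1.3]
grip_width: 0.0096
```

```bash
python3 mv.py; python3 snap.py 11 top; python3 miss.py 11 1.44; python3 -c "
from cell import env
print(env.finish_job())"
```

```text
t 21.18 tcp [ 0.438  -0.1107  0.0775] yaw 0.6804 tilt [-0.0009 -0.0005] w 0.0096 F [-3.4 -4.6  1.3] j [-0.4   0.21  1.95 -0.    0.98 -1.08]
n 70 beam angle 1.4410206 post y in line frame -0.0010973175020333693 pivot off line -0.0005529439301606297 target 1.4385452752584098
the job is handed in; nothing more can be done
None
```

I handed the job in at about 21 s of the 61 s allowed; no verdict is reported.

- **Rings:** I slid the blue ring and then the middle-sized orange ring onto the post and let both go. The pictures show blue on the foot and orange flat on top of it. I judged the heights by eye in the pictures rather than measuring them.
- **Mirror:** I gripped the handle with 20 N and turned the mirror about 0.45 rad. In the last two pictures the reflected beam passed about 1 mm from the post axis, against the 12 mm allowed. It stayed steady between them, and the grip was still on at hand-in.
- **Bystanders:** I never touched the bobbin, the film can or the red plug. The bobbin looked unmoved in every picture I viewed. The last pictures do not show the can or the plug fully.
- **Disagreement:** The side camera's beam fit put the mirror pivot about 25 mm off. I dropped it because the top camera's beam fit and both cameras' views of the handle agreed within about 3 mm.

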